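Put the laundry counter in order

TASK

Put the laundry counter in order: lay both clothes pegs flat on the floor of the rectangular basket, not on top of each other, and lay the bar of soap flat on the ribs of the soap dish, lengthwise inside its rim. The two bottles stand in each other's trays and each tray holds only one: make them change places, so that the round bottle stands in the round tray and the square bottle in the square tray (the cork mat is free for parking one meanwhile). Never tip a bottle over, and leave everything standing or lying still.

Things in the scene. Friction and masses are not known exactly. Their poses are not given: they have to be found in the camera images.
- round_bottle: small white plastic bottle of round section, 52 mm in diameter to 70 mm up, then a sloping shoulder to 83 mm; 122 mm tall. At the start it stands upright in the square tray. Grey cylindrical screw cap on top, 30 mm across, from 90 to 122 mm above the underside: grip it there. Origin at the centre of the underside, z up the axis. About 0.2 kg.
- square_bottle: small white plastic bottle of square section, 50 x 50 mm to 76 mm up, then a narrower shoulder to 83 mm; 122 mm tall. At the start it stands upright in the round tray. Grey cylindrical screw cap on top, 30 mm across, from 90 to 122 mm above the underside: grip it there. Origin at the centre of the underside, z up the axis. About 0.2 kg.
- peg1: One wooden clothes peg lying on its side on the counter, rigid: two flat legs with a wire spring, 76 mm long, 12 mm high, about 16 mm wide at the middle (12 mm at the jaw end, 20 mm at the other). Origin at its middle, half way up (6 mm above what it lies on); x along its length, y across. Alike with the other peg. About 12 g.
- peg2: The other wooden clothes peg lying on its side on the counter, rigid: two flat legs with a wire spring, 76 mm long, 12 mm high, about 16 mm wide at the middle (12 mm at the jaw end, 20 mm at the other). Origin at its middle, half way up (6 mm above what it lies on); x along its length, y across. Alike with the other peg. About 12 g.
- soap: plain tan bar of laundry soap lying flat on the counter, 80 (x) x 52 (y) x 28 (z) mm, rounded edges. Origin at the centre of the underside. About 0.11 kg.
- round_tray: shallow round grey drip tray, fixed: outer diameter 96 mm, inner 88 mm, floor 4 mm thick, rim 14 mm high. Origin at the centre of the underside, on the counter, z up.
- square_tray: shallow square grey drip tray, fixed: outer 88 x 88 mm, inner 80 x 80 mm, floor 4 mm thick, rim 14 mm high. Origin at the centre of the underside, x and y along its sides.
- soap_dish: low grey oblong soap dish with five cross ribs, fixed: outer 116 (x) x 82 (y) mm, inside the rim 106 x 72 mm, rim 14 mm high; the soap rests on the ribs, whose tops are 9 mm above the counter. Origin at the centre of the underside, x along the long side.
- basket: low grey rectangular basket of woven look, the largest of the four receptacles, fixed: outer 106 (x) x 130 (y) mm, inside 96 x 120 mm, floor 4 mm thick, walls 18 mm high. Origin at the centre of the underside; the pegs fit side by side, each along x.
- mat: flat square cork mat, 100 x 100 x 4 mm, fixed on the counter and empty at the start: a free spot. Origin at the centre of its underside.
Mind the look-alikes: they are no part of the job. What is shaped like the basket but red is not meant.

How it is judged (in metres and radians):
At the end, for the whole second after the job is handed in: Round bottle upright in the round tray, square one in the square tray (within 22 mm of centre); both pegs flat on the basket floor (middle within 44 mm in x, 56 in y); soap flat on the dish ribs (within 15 mm in x, 12 in y, 0.3 rad); all released and at rest (horizontal distance between round_bottle and round_tray below 0.022 m and angle between each of round_bottle, square_bottle, soap's own z axis and vertical below 0.1 rad and z of round_bottle in the frame of round_tray between 0.001 and 0.007 m and horizontal distance between square_bottle and square_tray below 0.022 m and z of square_bottle in the frame of square_tray between 0.001 and 0.007 m and x of peg1 in the frame of basket between -0.044 and 0.044 m and y of peg1 in the frame of basket between -0.056 and 0.056 m and z of peg1 in the frame of basket between 0.007 and 0.0135 m and angle between the z axis of each of peg1, peg2 and the z axis of basket, either way round below 0.15 rad and x of peg2 in the frame of basket between -0.044 and 0.044 m and y of peg2 in the frame of basket between -0.056 and 0.056 m and z of peg2 in the frame of basket between 0.007 and 0.0135 m and x of soap in the frame of soap_dish between -0.015 and 0.015 m and y of soap in the frame of soap_dish between -0.012 and 0.012 m and z of soap in the frame of soap_dish between 0.006 and 0.0115 m and angle between the x axis of soap and the x axis of soap_dish, either way round below 0.3 rad and linear speed of each of round_bottle, square_bottle, peg1, peg2, soap below 0.02 m/s); the robot touches nothing.
It fails at once if a bottle is tipped more than 0.7 rad from upright (angle between any of round_bottle, square_bottle's own z axis and vertical above 0.7 rad).
It also fails if it takes over 144 s, if anything falls off the work surface, if the arm or the gripper's body presses on something with over 40 N, if the wrist force passes 120 N, or if a joint passes its speed limit or range.

ROBOT

A 6-joint arm with a two-finger parallel gripper is mounted at the origin on the work surface. World frame = base frame: x ahead of the robot, y to its left, z up, the work surface at z = 0. Lengths are in m, angles in degrees, forces in N, time in s.
With the tool pointing down it reaches from about 0.3 to 0.75 m from the base axis. Payload 8.5 kg.
Tool frame: the origin (TCP) lies on the centre line of the jaws, within the pads' length; the fingertips stand 19 mm ahead of it and the grasp point (between the pads) is the TCP (env.tcp_to_tips is the z of the fingertips in the tool frame, in m); z points along the fingers, y is the line along which they close (so a half turn about z gives the same grasp; the last joint's range is limited). The gripper opens to 85 mm and grips with 20 to 120 N. Pads are 22 mm wide; open, the fingers measure 114 mm over their backs; the gripper's body (76 mm by 85 mm) begins 54 mm behind the grasp point. The pads swing forward as they close: fully open they stand 13 mm farther back than shut.
Start: joints at [64.727, 21.807, 74.336, -0, 83.858, -12.336], TCP at [0.123, 0.536, 0.25] pointing down, gripper open.
Joint ranges: [-178.18, 178.18], [-50.72, 133.34], [12.68, 142.11], [-81.47, 261.47], [9.98, 163.14], [-165.26, 165.26]. Speed limits (degrees/s): [136.94, 136.94, 180, 180, 180, 180].

INTERFACE

Orientations are given as a 3x3 rotation matrix whose columns are the frame's x, y, z axes.
In Python, from rig import env gives the robot as it stands.
- The arm moves only by the tool servo_tool, never from a script. Its argument "steps" is a list of rows, each an object of numbers: "tx", "ty", "tz": the shift along the world's x, y, z in cm; "yaw": the turn about the world's z in degrees; "claw": the finger opening in cm, from 0 to 8.54. In form: [{"tx": .., "ty": .., "tz": .., "yaw": .., "claw": ..}, ...]. A call has 1 to 20 rows; each row shifts and turns the commanded pose from where the row before left it; what a row does not reach is not made up. A row lasts 1/10 s, in which the tool goes at most 50 mm and 8.59 degrees, less where a joint would pass 70% of its speed; a pose out of reach is approached as far as the arm can. A call with a gripper value outside its range is refused whole. The fingers move at their own pace and stop on an object; "newtons" is the grip in N (left out, the last holds). Time passes only in rows, so rows that do not move let the fingers close. It gives the time, the measured TCP pose, the force, the opening and the grip force at its end, in the units of the state.
- env.observe(): the state, without advancing time (a new reading comes with each control period).
- env.get_image(name): name is "scene" or "top"; returns (picture, depth): 400x640x3 uint8, red, green, blue; 400x640 float32, m along the optical axis (not along the pixel's ray), 0 where there is no reading.
- env.camera_model(name): a dict with "fovy" (degrees; the focal length in pixels is half the picture's height over the tangent of half this angle, whatever the lens; pixels are square), "cx", "cy" (the principal point, pixels), "dist_coeffs" ([k1, k2, p1, p2, k3] as OpenCV has them; the pictures are not rectified), "T" (4x4, takes a point from camera to world coordinates). Camera axes: x right, y down, z forward; pixel columns grow to the right and rows downward; lengths in m; the calibration is good to about 2 mm. A picture is of the moment at which its call begins. camera_model takes no time and is no camera call.
- env.close_job(): hands the job in; it is judged then, once.
The state is a dict: "time_s": time; "q": joint angles; "qvel": joint speeds; "joint_efforts": joint torques, N m; "position": TCP position; "tool_rot": TCP orientation; "ft_force": force on the tool from outside, world axes, zero at the start; "wrist_torque": the same for the moment, N m; "grip_width": finger opening in m; "gripper_force": force on a finger pad.
Only numpy, scipy, OpenCV 4.12 (cv2) and the standard library are available. Lean on these libraries where they do the work, as an engineer would, in place of code of your own. Each camera call takes 0.05 s, during which the arm holds its last target. There are 200 camera calls.

## Working session

There is one attempt and no reset: what is moved stays moved. The work goes in short steps, Python scripts to look and compute and a tool call to move; the robot and the scene stay as the last step left them, time stands still between calls to the robot, and variables do not carry over. Pictures are saved under pics/ and viewed, at most 14 in all, crops included, and the job is handed in when it is done.

Besides the shell and the picture viewer there is one more tool, called after "Emit:" in YAML: its name, and indented under it one key for each argument. servo_tool: Moves the arm, as the interface text tells. Its arguments: {"type":"object","properties":{"steps":{"type":"array"},"newtons":{"type":"number"}},"required":["steps"]}

```bash
mkdir -p pics; ls; cat > h.py <<'E'
import numpy as np, cv2
from rig import env
def cam(n):
    m=env.camera_model(n); f=200/np.tan(np.radians(m['fovy'])/2)
    return np.array([[f,0,m['cx']],[0,f,m['cy']],[0,0,1]]),np.array(m['dist_coeffs'],float),np.array(m['T'])
def cloud(n,d):
    K,D,T=cam(n); v,u=np.mgrid[0:400,0:640]
    p=cv2.undistortPoints(np.stack([u,v],-1).reshape(-1,1,2).astype(float),K,D).reshape(400,640,2)
    P=np.dstack([p*d[...,None],d]); return P@T[:3,:3].T+T[:3,3]
E
python3 - <<'E'
from h import *
for n in ('top','scene'):
    im,d=env.get_image(n); cv2.imwrite(f'pics/{n}0.png',im[...,::-1]); np.savez(f'{n}0.npz',im=im,d=d,P=cloud(n,d))
    print(n,cam(n)[2].round(3).tolist())
print(env.observe())
E
```

```text
pics
top [[0.012, -0.996, 0.089, 0.438], [-1.0, -0.01, 0.024, -0.065], [-0.023, -0.089, -0.996, 1.364], [0.0, 0.0, 0.0, 1.0]]
scene [[0.297, 0.78, -0.551, 1.163], [0.955, -0.244, 0.17, -0.236], [-0.002, -0.577, -0.817, 0.971], [0.0, 0.0, 0.0, 1.0]]
{'time_s': 0.1, 'q': array([ 6.47260605e+01,  2.18384589e+01,  7.43801610e+01, -1.31390871e-04,
        8.38579099e+01, -1.23356954e+01]), 'qvel': array([-0.04621583, -0.04167052, -0.13568288, -0.02231408,  0.04674295,
       -0.00498641]), 'joint_efforts': array([ 3.79013683e-03, -4.49226415e+01, -2.31652129e+01, -1.77926809e-04,
        3.74978976e-03, -2.76611672e-05]), 'position': array([0.12304237, 0.53581367, 0.24976252]), 'tool_rot': array([[-9.74611936e-01,  2.23900094e-01, -5.68208760e-04],
       [ 2.23900636e-01,  9.74611227e-01, -1.20881172e-03],
       [ 2.83129579e-04, -1.30534463e-03, -9.99999108e-01]]), 'ft_force': array([0.37449904, 0.49802269, 0.10011514]), 'wrist_torque': array([ 0.01565111,  0.01254154, -0.0473067 ]), 'gripper_force': 0.0, 'grip_width': 0.08526282886237314}
```

View pics/top0.png

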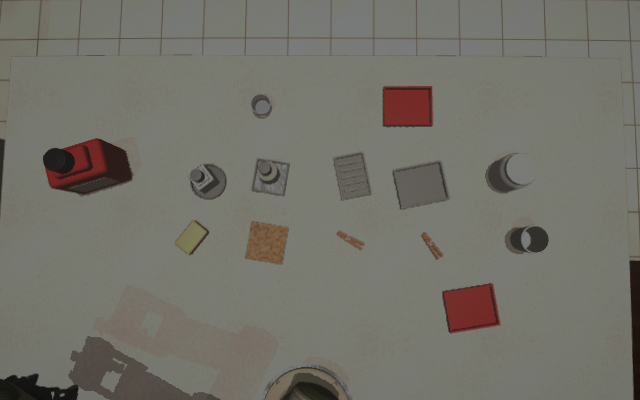

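View pics/scene0.png

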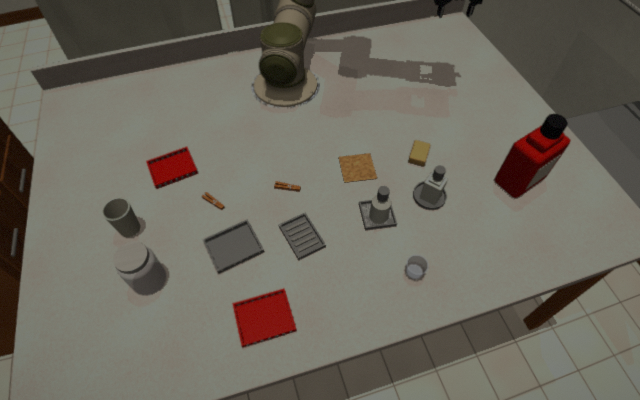

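The top view shows:
- square bottle in the round tray at (208,181)
- round bottle in the square tray at (270,177)
- soap at (192,237), mat at (267,243), dish at (352,176)
- grey basket at (421,185)
- pegs at (350,240) and (432,245)

The red baskets are decoys.

```bash
cat >> h.py <<'E'
def rect(P,m):
    m=m&(np.isfinite(P).all(-1))
    n,l,s,c=cv2.connectedComponentsWithStats(m.astype(np.uint8))
    k=1+np.argmax(s[1:,4]); q=P[l==k]
    (cx,cy),(w,h),a=cv2.minAreaRect((q[:,:2]*1000).astype(np.float32))
    if w<h: w,h,a=h,w,a+90
    return f"c=({cx:.1f},{cy:.1f}) {w:.0f}x{h:.0f} long-axis {(a+90)%180-90:.1f} n={len(q)} z={np.percentile(q[:,2],[5,50,95]).round(4)*1000} mean={(q[:,:2].mean(0)*1000).round(1)}"
def roi(u0,u1,v0,v1):
    m=np.zeros((400,640),bool); m[v0:v1,u0:u1]=1; return m
E
python3 - <<'E'
from h import *
f=np.load('top0.npz'); im,d,P=f['im'],f['d'],f['P']; z=P[...,2]
hsv=cv2.cvtColor(im,cv2.COLOR_RGB2HSV); sat=hsv[...,1]
print('table z',np.percentile(z[270:290,350:420],[5,50,95]),'bg sat',np.median(sat))
R=dict(rtray=roi(185,232,158,204),stray=roi(246,296,152,202),dish=roi(328,376,146,206),basket=roi(388,454,155,214),soap=roi(170,214,214,260),mat=roi(240,294,214,270),pegA=roi(330,370,225,255),pegB=roi(415,447,227,264))
for n,r in R.items():
    print(n,'z ',rect(P,r&(z>(.006 if n not in('mat',) else .002))))
    if n in('soap','mat','pegA','pegB'): print(n,'col',rect(P,r&(sat>70)))
for n in('rtray','stray'):
    print(n,'cap',rect(P,R[n]&(z>.112))); print(n,'body',rect(P,R[n]&(z>.06)))
    b=P[R[n]&(z>.115)]; print(b.max(0))
f=np.load('scene0.npz'); P=f['P'];z=P[...,2]
for n,r in dict(sq=roi(410,455,155,210),rd=roi(360,400,180,230)).items(): print('scene cap',n,rect(P,r&(z>.114)), 'trayrim',rect(P,r&(z>.007)&(z<.02)))
sh=cv2.cvtColor(f['im'],cv2.COLOR_RGB2HSV)[...,1]
for n,r in dict(soap=roi(400,440,135,172),pegA=roi(268,306,176,198),pegB=roi(196,232,186,214),dish=roi(272,332,208,262),basket=roi(196,270,214,276)).items(): print('scene',n,rect(P,r&((z>.008))),rect(P,r&(sh>90)))
o=[]
for x0,x1,y0,y1,c in((180,230,150,210,f),):
    pass
t=np.load('top0.npz')['im'][130:270,165:465][...,::-1]
cv2.imwrite('pics/c1.png',cv2.resize(t,None,fx=2.6,fy=2.6,interpolation=3)*1)
E
```

```text
table z [-0.00441373  0.00026274  0.00468917] bg sat 21.0
rtray z  c=(510.8,139.7) 423x97 long-axis 57.4 n=804 z=[  7.   71.9 127.8] mean=[590.3 261.5]
stray z  c=(563.0,29.6) 292x115 long-axis 58.4 n=723 z=[  6.8  39.7 127.7] mean=[607.4 100. ]
dish z  c=(557.5,-113.5) 238x100 long-axis 0.5 n=785 z=[ 6.3 10.2 17.4] mean=[ 612.4 -114.1]
basket z  c=(555.9,-201.8) 341x123 long-axis -69.2 n=567 z=[ 6.5 15.6 22. ] mean=[ 588.2 -292.4]
soap z  c=(461.5,149.1) 421x86 long-axis -84.8 n=665 z=[14.1 27.8 33.1] mean=[446.5 302.9]
soap col c=(460.5,145.1) 413x83 long-axis -84.8 n=577 z=[21.6 28.  33.1] mean=[445.2 306.7]
mat z  c=(425.4,56.9) 234x129 long-axis 79.6 n=1287 z=[2.3 4.8 8.8] mean=[433.9 110.4]
mat col c=(424.6,50.8) 224x99 long-axis 81.0 n=1393 z=[-0.2  4.4  8.7] mean=[434.4 110.8]
pegA z  c=(442.4,-108.7) 75x20 long-axis 62.6 n=159 z=[ 7.9 11.9 16.3] mean=[ 443.3 -110.1]
pegA col c=(437.4,-122.0) 45x19 long-axis 62.7 n=101 z=[-1.8 11.1 16.1] mean=[ 437.6 -122.2]
pegB z  c=(448.2,-210.9) 287x63 long-axis 81.8 n=170 z=[ 7.1 12.  17.2] mean=[ 431.8 -320.4]
pegB col c=(419.9,-331.8) 
[... 1045 characters left out ...]
4] mean=[453.3 300.4]
scene pegA c=(793.7,-153.8) 752x74 long-axis -7.0 n=134 z=[ 8.5 12.3 15.5] mean=[ 455.5 -114. ] c=(789.0,-189.8) 752x44 long-axis -10.4 n=99 z=[ 3.7 11.2 15.3] mean=[ 453.2 -127.8]
scene pegB c=(777.6,-272.9) 772x44 long-axis 8.7 n=126 z=[ 9.1 12.4 16. ] mean=[ 443.9 -323.7] c=(776.2,-273.1) 775x44 long-axis 8.7 n=131 z=[ 6.  12.1 16. ] mean=[ 442.1 -324.7]Traceback (most recent call last):
  File "<stdin>", line 15, in <module>
  File "h.py", line 13, in rect
    k=1+np.argmax(s[1:,4]); q=P[l==k]
        ~~~~~~~~~^^^^^^^^^
    return _wrapfunc(a, 'argmax', axis=axis, out=out, **kwds)
    return bound(*args, **kwds)
ValueError: attempt to get argmax of an empty sequence
```

```bash
cat >> h.py <<'E'
def plane(n,z0):
    K,D,T=cam(n); R=cloud(n,np.ones((400,640)))-T[:3,3]
    return T[:3,3]+R*((z0-T[2,3])/R[...,2])[...,None]
E
cat > meas.py <<'E'
from h import *
V={'top':dict(rtray=(185,232,158,204),stray=(246,296,152,202),dish=(328,376,146,206),basket=(388,454,155,214),soap=(170,214,214,260),mat=(240,294,214,270),pegA=(330,370,225,255),pegB=(415,447,227,264)),
'scene':dict(rtray=(408,455,155,214),stray=(355,402,180,234),dish=(272,332,208,262),basket=(196,270,214,276),soap=(400,440,135,172),mat=(332,384,148,186),pegA=(268,306,176,198),pegB=(196,232,186,214))}
H=dict(rtray=.014,stray=.014,dish=.014,basket=.018,soap=.026,mat=.004,pegA=.012,pegB=.012)
for n in V:
    f=np.load(n+'0.npz'); im,d,P=f['im'],f['d'],f['P']; z=P[...,2]; ok=(d>0)&(z<.2)
    bg=cv2.medianBlur(cv2.cvtColor(im,cv2.COLOR_RGB2LAB),3).astype(float)
    for k,r in V[n].items():
        m=roi(*r); 
        b=np.median(bg[m&ok&(abs(z)<.004)],0) if k!='mat' else np.median(bg[roi(350,420,265,290)] if n=='top' else bg[roi(300,330,160,175)],0)
        dc=np.linalg.norm((bg-b)*[.6,2,2],axis=-1)
        mm=m&ok&((z>.007)|(dc>25)) if k in('soap','mat','pegA','pegB') else m&ok&(z>.006)&(z<.05)
        print(n,k,'|',rect(plane(n,H[k]),mm))
        if k in('rtray','stray'): print('   cap',rect(plane(n,.122),m&ok&(z>.114)))
E
python3 meas.py; python3 - <<'E'
from h import *
t=np.load('top0.npz')['im'][130:270,165:465][...,::-1]
cv2.imwrite('pics/c1.png',cv2.convertScaleAbs(cv2.resize(t,None,fx=2.6,fy=2.6,interpolation=2),alpha=1.5))
E
```

```text
top rtray | c=(591.7,267.8) 96x89 long-axis -36.0 n=335 z=[14. 14. 14.] mean=[589.  260.2]
   cap c=(596.1,273.6) 30x29 long-axis 46.2 n=129 z=[122. 122. 122.] mean=[596.4 273.5]
top stray | c=(608.5,105.6) 91x89 long-axis 81.6 n=372 z=[14. 14. 14.] mean=[606.8 102.5]
   cap c=(616.0,104.9) 30x27 long-axis 1.2 n=121 z=[122. 122. 122.] mean=[615.6 104.7]
top dish | c=(612.8,-112.8) 117x85 long-axis 11.9 n=778 z=[14. 14. 14.] mean=[ 613.5 -114.5]
top basket | c=(589.2,-293.1) 132x110 long-axis -77.5 n=560 z=[18. 18. 18.] mean=[ 589.7 -294.7]
top soap | c=(446.6,305.4) 85x61 long-axis -41.9 n=662 z=[26. 26. 26.] mean=[446.5 306. ]
top mat | c=(433.2,111.4) 101x100 long-axis -8.5 n=1378 z=[4. 4. 4.] mean=[434.2 111.7]
top pegA | c=(445.1,-110.2) 77x20 long-axis 57.5 n=171 z=[12. 12. 12.] mean=[ 443.3 -110.3]
top pegB | c=(433.2,-322.4) 74x22 long-axis 32.5 n=193 z=[12. 12. 12.] mean=[ 430.5 -322.3]
scene rtray | c=(601.3,264.6) 92x89 long-axis 46.4 n=368 z=[14. 14. 14.] mean=[605.6 261.9]
   cap c=(598.6,269.8) 39x29 long-axis -46.2 n=113 z=[122. 122. 122.] mean=[598.  270.2]
scene stray | c=(611.3,102.3) 93x90 long-axis -8.7 n=420 z=[14. 14. 14.] mean=[623.   96.1]
   cap c=(618.2,103.5) 36x28 long-axis -22.0 n=119 z=[122. 122. 122.] mean=[618.1 103.1]
scene dish | c=(615.9,-115.4) 121x85 long-axis 12.1 n=769 z=[14. 14. 14.] mean=[ 618.  -115.3]
scene basket | c=(594.1,-296.3) 130x117 long-axis -78.0 n=600 z=[18. 18. 18.] mean=[ 596.5 -296. ]
scene soap | c=(453.4,301.6) 102x52 long-axis -37.7 n=419 z=[26. 26. 26.] mean=[454.6 300.2]
scene mat | c=(434.2,109.3) 100x100 long-axis -9.0 n=848 z=[4. 4. 4.] mean=[435.3 109.2]
scene pegA | c=(447.5,-111.3) 78x26 long-axis 61.0 n=178 z=[12. 12. 12.] mean=[ 447.1 -112.9]
scene pegB | c=(434.8,-325.3) 81x22 long-axis 33.8 n=158 z=[12. 12. 12.] mean=[ 432.8 -325.8]
```

View pics/c1.png

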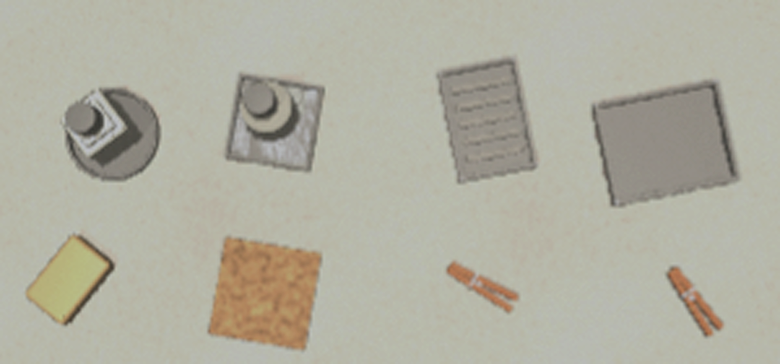

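Both views agree to within about 3 mm. First the arm goes above the round bottle.

Emit:
servo_tool:
  steps:
    - {"tx": 1.4, "ty": -1.2}
    - {"tx": 2.8, "ty": -2.4}
    - {"tx": 2.8, "ty": -2.4}
    - {"tx": 2.8, "ty": -2.4}
    - {"tx": 2.8, "ty": -2.4}
    - {"tx": 2.8, "ty": -2.4}
    - {"tx": 2.8, "ty": -2.4}
    - {"tx": 2.8, "ty": -2.4}
    - {"tx": 2.8, "ty": -2.4}
    - {"tx": 2.8, "ty": -2.4}
    - {"tx": 2.8, "ty": -2.4}
    - {"tx": 2.8, "ty": -2.4}
    - {"tx": 2.8, "ty": -2.4}
    - {"tx": 2.8, "ty": -2.4}
    - {"tx": 2.8, "ty": -2.4}
    - {"tx": 2.8, "ty": -2.4}
    - {"tx": 2.8, "ty": -2.4}
    - {"tx": 2.4, "ty": -2.4}
    - {"tx": 0.8, "ty": -1.2}
    - {}
  newtons: 40

```text
invalid input at $.steps[0]: expected keys tx, ty, tz, yaw, claw
```

```bash
cat >> h.py <<'E'
def st():
    o=env.observe(); R=o['tool_rot']; print(o['time_s'],'pos cm',(o['position']*100).round(2),'close axis',round(np.degrees(np.arctan2(R[1,1],R[0,1])),1),'q6',o['q'][5].round(1),'w',round(o['grip_width']*100,2),'tips',round(float(env.tcp_to_tips),4)); return o
E
python3 -c "
from h import *; st()"
```

```text
0.1 pos cm [12.3  53.58 24.98] close axis 77.1 q6 -12.3 w 8.53 tips 0.019
```

Emit:
servo_tool:
  steps:
    - {"tx": 1.4, "ty": -1.2, "tz": 0, "yaw": 0, "claw": 8.5}
    - {"tx": 2.8, "ty": -2.4, "tz": 0, "yaw": 0, "claw": 8.5}
    - {"tx": 4, "ty": -3.5, "tz": 0, "yaw": 0, "claw": 8.5}
    - {"tx": 4, "ty": -3.5, "tz": 0, "yaw": 0, "claw": 8.5}
    - {"tx": 4, "ty": -3.5, "tz": 0, "yaw": 0, "claw": 8.5}
    - {"tx": 4, "ty": -3.5, "tz": 0, "yaw": 0, "claw": 8.5}
    - {"tx": 4, "ty": -3.5, "tz": 0, "yaw": 0, "claw": 8.5}
    - {"tx": 4, "ty": -3.5, "tz": 0, "yaw": 0, "claw": 8.5}
    - {"tx": 4, "ty": -3.5, "tz": -1, "yaw": 0, "claw": 8.5}
    - {"tx": 4, "ty": -3.5, "tz": -1, "yaw": 0, "claw": 8.5}
    - {"tx": 4, "ty": -3.5, "tz": -1, "yaw": 0, "claw": 8.5}
    - {"tx": 4, "ty": -3.5, "tz": -1, "yaw": 0, "claw": 8.5}
    - {"tx": 3.2, "ty": -2.8, "tz": -1, "yaw": 0, "claw": 8.5}
    - {"tx": 2, "ty": -1.8, "tz": -1, "yaw": 0, "claw": 8.5}
    - {"tx": 0, "ty": 0, "tz": 0, "yaw": 0, "claw": 8.5}
    - {"tx": 0, "ty": 0, "tz": 0, "yaw": 0, "claw": 8.5}
  newtons: 40

```text
time_s: 1.7
position: [0.5906, 0.1269, 0.1927]
tool_rot: [[-0.974, 0.225, -0.002], [0.225, 0.974, 0.0], [0.002, -0.0, -1.0]]
ft_force: [-0.0, 0.2, 0.7]
grip_width: 0.0848
gripper_force: 0.0
```

```bash
python3 -c "
from h import *; st()"
```

```text
1.7 pos cm [59.06 12.69 19.27] close axis 77.0 q6 -76.1 w 8.48 tips 0.019
```

Emit:
servo_tool:
  steps:
    - {"tx": 1.3, "ty": -1.1, "tz": 0, "yaw": 0, "claw": 8.5}
    - {"tx": 1.3, "ty": -1.1, "tz": 0, "yaw": 0, "claw": 8.5}
    - {"tx": 0, "ty": 0, "tz": 0, "yaw": 0, "claw": 8.5}
    - {"tx": 0, "ty": 0, "tz": 0, "yaw": 0, "claw": 8.5}

```text
time_s: 2.1
position: [0.616, 0.1061, 0.1937]
tool_rot: [[-0.975, 0.223, -0.0], [0.223, 0.975, 0.0], [0.0, 0.0, -1.0]]
ft_force: [0.0, -0.1, -0.0]
grip_width: 0.085
gripper_force: 0.0
```

```bash
python3 - <<'E'
from h import *
st()
im,d=env.get_image('scene'); P=cloud('scene',d);z=P[...,2]
cv2.imwrite('pics/s1.png',cv2.resize(im[60:260,270:530,::-1],None,fx=3,fy=3))
E
```

```text
2.1 pos cm [61.6  10.61 19.37] close axis 77.1 q6 -78.2 w 8.5 tips 0.019
```

View pics/s1.png

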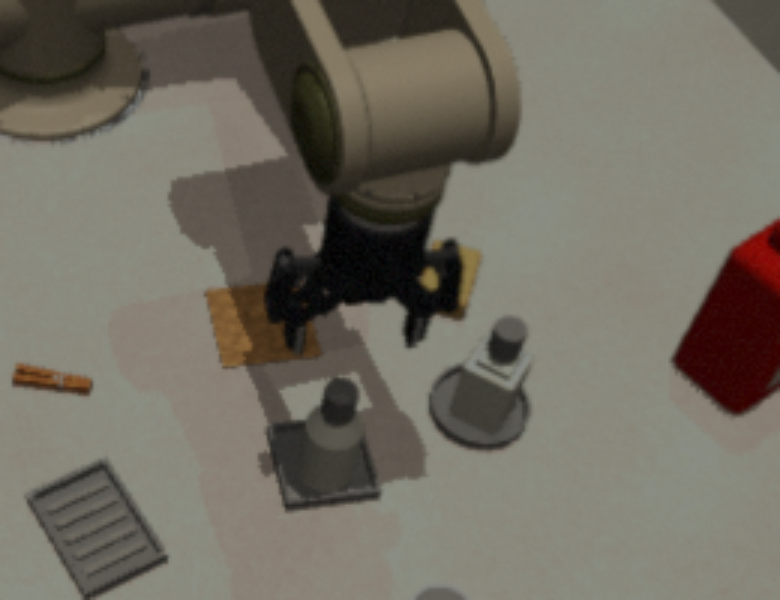

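The open gripper hangs above the round bottle's cap (about (340,395) in the crop). I'll descend, grip and lift.

Emit:
servo_tool:
  steps:
    - {"tx": 0, "ty": -0.2, "tz": -2, "yaw": 0, "claw": 8.5}
    - {"tx": 0, "ty": 0, "tz": -2, "yaw": 0, "claw": 8.5}
    - {"tx": 0, "ty": 0, "tz": -2, "yaw": 0, "claw": 8.5}
    - {"tx": 0, "ty": 0, "tz": -1.5, "yaw": 0, "claw": 8.5}
    - {"tx": 0, "ty": 0, "tz": -0.6, "yaw": 0, "claw": 8.5}
    - {"tx": 0, "ty": 0, "tz": 0, "yaw": 0, "claw": 5}
    - {"tx": 0, "ty": 0, "tz": 0, "yaw": 0, "claw": 5}
    - {"tx": 0, "ty": 0, "tz": 0, "yaw": 0, "claw": 4}
    - {"tx": 0, "ty": 0, "tz": 0, "yaw": 0, "claw": 3.5}
    - {"tx": 0, "ty": 0, "tz": 0, "yaw": 0, "claw": 3}
    - {"tx": 0, "ty": 0, "tz": 0, "yaw": 0, "claw": 2}
    - {"tx": 0, "ty": 0, "tz": 0, "yaw": 0, "claw": 2}
    - {"tx": 0, "ty": 0, "tz": 0, "yaw": 0, "claw": 2}
    - {"tx": 0, "ty": 0, "tz": 0, "yaw": 0, "claw": 2}
  newtons: 40

```text
time_s: 3.55
position: [0.6172, 0.1033, 0.113]
tool_rot: [[-0.975, 0.224, 0.001], [0.224, 0.975, 0.001], [-0.001, 0.001, -1.0]]
ft_force: [0.4, 3.0, 5.5]
grip_width: 0.0289
gripper_force: 39.5
```

Emit:
servo_tool:
  steps:
    - {"tx": 0, "ty": 0, "tz": 1, "yaw": 0, "claw": 2}
    - {"tx": 0, "ty": 0, "tz": 1.5, "yaw": 0, "claw": 2}
    - {"tx": 0, "ty": 0, "tz": 1.5, "yaw": 0, "claw": 2}
    - {"tx": -0.7, "ty": 0, "tz": 1, "yaw": 0, "claw": 2}
    - {"tx": -1.7, "ty": 0.1, "tz": 0, "yaw": 0, "claw": 2}
    - {"tx": -2, "ty": 0.1, "tz": 0, "yaw": 0, "claw": 2}
    - {"tx": -2, "ty": 0.1, "tz": 0, "yaw": 0, "claw": 2}
    - {"tx": -2, "ty": 0.1, "tz": 0, "yaw": 0, "claw": 2}
    - {"tx": -2, "ty": 0.1, "tz": 0, "yaw": 0, "claw": 2}
    - {"tx": -2, "ty": 0.1, "tz": 0, "yaw": 0, "claw": 2}
    - {"tx": -2, "ty": 0.1, "tz": 0, "yaw": 0, "claw": 2}
    - {"tx": -2, "ty": 0, "tz": 0, "yaw": 0, "claw": 2}
    - {"tx": -1.4, "ty": 0, "tz": 0, "yaw": 0, "claw": 2}
    - {"tx": -0.6, "ty": 0, "tz": -1, "yaw": 0, "claw": 2}
    - {"tx": 0, "ty": 0, "tz": -1.5, "yaw": 0, "claw": 2}
    - {"tx": 0, "ty": 0, "tz": -1, "yaw": 0, "claw": 2}
    - {"tx": 0, "ty": 0, "tz": 0, "yaw": 0, "claw": 2}
    - {"tx": 0, "ty": 0, "tz": 0, "yaw": 0, "claw": 2}

```text
time_s: 5.35
position: [0.4329, 0.11, 0.1275]
tool_rot: [[-0.975, 0.224, -0.0], [0.224, 0.975, -0.0], [0.0, -0.0, -1.0]]
ft_force: [-0.1, 0.4, -1.5]
grip_width: 0.0292
gripper_force: 39.7
```

```bash
python3 - <<'E'
from h import *
st()
im,d=env.get_image('scene')
cv2.imwrite('pics/s2.png',cv2.resize(im[60:260,270:530,::-1],None,fx=3,fy=3))
E
```

```text
5.35 pos cm [43.29 11.   12.75] close axis 77.1 q6 -78.1 w 2.92 tips 0.019
```

View pics/s2.png

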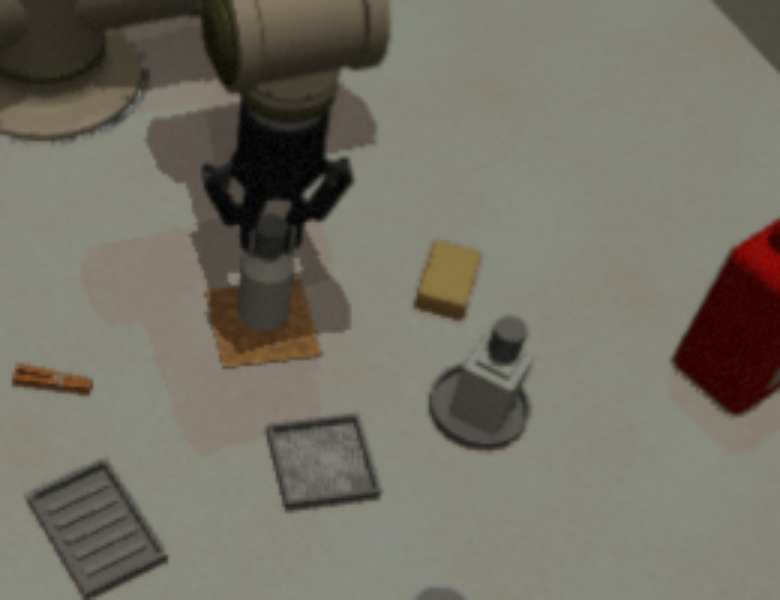

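The round bottle hangs upright just above the mat (265,320). I'll set it down, release, and rise.

Emit:
servo_tool:
  steps:
    - {"tx": 0, "ty": 0, "tz": -0.7, "yaw": 0, "claw": 2}
    - {"tx": 0, "ty": 0, "tz": -0.5, "yaw": 0, "claw": 2}
    - {"tx": 0, "ty": 0, "tz": -0.2, "yaw": 0, "claw": 2}
    - {"tx": 0, "ty": 0, "tz": 0, "yaw": 0, "claw": 2}
    - {"tx": 0, "ty": 0, "tz": 0, "yaw": 0, "claw": 3.2}
    - {"tx": 0, "ty": 0, "tz": 0, "yaw": 0, "claw": 4}
    - {"tx": 0, "ty": 0, "tz": 0, "yaw": 0, "claw": 6}
    - {"tx": 0, "ty": 0, "tz": 0, "yaw": 0, "claw": 8.5}
    - {"tx": 0, "ty": 0, "tz": 0, "yaw": 0, "claw": 8.5}
    - {"tx": 0, "ty": 0, "tz": 1, "yaw": 0, "claw": 8.5}
    - {"tx": 0, "ty": 0, "tz": 2, "yaw": 0, "claw": 8.5}
    - {"tx": 0, "ty": 0, "tz": 3, "yaw": 0, "claw": 8.5}
    - {"tx": 0, "ty": 0, "tz": 2, "yaw": 0, "claw": 8.5}
    - {"tx": 0, "ty": 0, "tz": 0, "yaw": 0, "claw": 8.5}
    - {"tx": 0, "ty": 0, "tz": 0, "yaw": 0, "claw": 8.5}

```text
time_s: 6.9
position: [0.4326, 0.1101, 0.1936]
tool_rot: [[-0.975, 0.224, 0.001], [0.224, 0.975, 0.0], [-0.001, 0.0, -1.0]]
ft_force: [0.0, 0.4, 0.4]
grip_width: 0.0852
gripper_force: 0.0
```

```bash
python3 - <<'E'
from h import *
st()
f=np.load('top0.npz'); im,d,P=f['im'],f['d'],f['P']; z=P[...,2]
# square body orientation (z .06-.09), round tray circle
m=roi(185,225,158,204)&(d>0)&(z>.068)&(z<.1); print('sqbody',rect(plane('top',.076),m|roi(185,225,158,204)&(d>0)&(z>.1)&(z<.2)))
m=roi(185,232,158,204)&(d>0)&(z>.006)&(z<.03)
p=(plane('top',.014)[m][:,:2]*1000).astype(np.float32); print('circ',cv2.minEnclosingCircle(p))
f=np.load('scene0.npz'); d,P=f['d'],f['P']; z=P[...,2]; m=roi(408,455,160,214)&(d>0)&(z>.006)&(z<.02)
print('circ',cv2.minEnclosingCircle((plane('scene',.014)[m][:,:2]*1000).astype(np.float32)))
from scipy.optimize import least_squares
E
```

```text
6.9 pos cm [43.26 11.01 19.36] close axis 77.1 q6 -78.1 w 8.52 tips 0.019
sqbody c=(596.9,273.7) 56x51 long-axis 38.2 n=408 z=[76. 76. 76.] mean=[596.5 273.6]
circ ((597.0255126953125, 265.1426086425781), 78.30803680419922)
circ ((554.1156005859375, 265.18780517578125), 92.37403106689453)
```

Emit:
servo_tool:
  steps:
    - {"tx": 1, "ty": 1, "tz": 0, "yaw": 0, "claw": 8.5}
    - {"tx": 2.5, "ty": 2.5, "tz": 0, "yaw": 0, "claw": 8.5}
    - {"tx": 3, "ty": 3, "tz": 0, "yaw": 0, "claw": 8.5}
    - {"tx": 3, "ty": 3, "tz": 0, "yaw": 0, "claw": 8.5}
    - {"tx": 3, "ty": 3, "tz": 0, "yaw": 0, "claw": 8.5}
    - {"tx": 2.5, "ty": 2.5, "tz": 0, "yaw": 0, "claw": 8.5}
    - {"tx": 1.4, "ty": 1.2, "tz": 0, "yaw": 0, "claw": 8.5}
    - {"tx": 0, "ty": 0, "tz": 0, "yaw": 0, "claw": 8.5}
    - {"tx": 0, "ty": 0, "tz": 0, "yaw": 0, "claw": 8.5}
    - {"tx": 0, "ty": 0, "tz": -2, "yaw": 0, "claw": 8.5}
    - {"tx": 0, "ty": 0, "tz": -2, "yaw": 0, "claw": 8.5}
    - {"tx": 0, "ty": 0, "tz": -2, "yaw": 0, "claw": 8.5}
    - {"tx": 0, "ty": 0, "tz": -1.5, "yaw": 0, "claw": 8.5}
    - {"tx": 0, "ty": 0, "tz": -0.5, "yaw": 0, "claw": 8.5}
    - {"tx": 0, "ty": 0, "tz": 0, "yaw": 0, "claw": 5}
    - {"tx": 0, "ty": 0, "tz": 0, "yaw": 0, "claw": 4}
    - {"tx": 0, "ty": 0, "tz": 0, "yaw": 0, "claw": 3.5}
    - {"tx": 0, "ty": 0, "tz": 0, "yaw": 0, "claw": 3}
    - {"tx": 0, "ty": 0, "tz": 0, "yaw": 0, "claw": 2}
    - {"tx": 0, "ty": 0, "tz": 0, "yaw": 0, "claw": 2}

```text
time_s: 8.9
position: [0.5972, 0.2724, 0.1142]
tool_rot: [[-0.975, 0.224, 0.002], [0.224, 0.975, 0.001], [-0.001, 0.001, -1.0]]
ft_force: [0.1, 2.1, 4.8]
grip_width: 0.0292
gripper_force: 39.7
```

Emit:
servo_tool:
  steps:
    - {"tx": 0, "ty": 0, "tz": 0, "yaw": 0, "claw": 2}
    - {"tx": 0, "ty": 0, "tz": 0, "yaw": 0, "claw": 2}

```text
time_s: 9.1
position: [0.5972, 0.2724, 0.1141]
tool_rot: [[-0.975, 0.224, 0.002], [0.224, 0.975, 0.001], [-0.001, 0.001, -1.0]]
ft_force: [0.7, 2.2, 5.3]
grip_width: 0.029
gripper_force: 39.8
```

Emit:
servo_tool:
  steps:
    - {"tx": 0, "ty": 0, "tz": 1, "yaw": 0, "claw": 2}
    - {"tx": 0, "ty": 0, "tz": 2, "yaw": 0, "claw": 2}
    - {"tx": 0, "ty": -0.5, "tz": 2, "yaw": -2, "claw": 2}
    - {"tx": 0.1, "ty": -1.5, "tz": 0, "yaw": -4, "claw": 2}
    - {"tx": 0.2, "ty": -2, "tz": 0, "yaw": -5, "claw": 2}
    - {"tx": 0.2, "ty": -2, "tz": 0, "yaw": -5, "claw": 2}
    - {"tx": 0.2, "ty": -2, "tz": 0, "yaw": -5, "claw": 2}
    - {"tx": 0.2, "ty": -2, "tz": 0, "yaw": -5, "claw": 2}
    - {"tx": 0.2, "ty": -2, "tz": 0, "yaw": -5, "claw": 2}
    - {"tx": 0.2, "ty": -2, "tz": 0, "yaw": -5, "claw": 2}
    - {"tx": 0, "ty": -1.8, "tz": 0, "yaw": -5, "claw": 2}
    - {"tx": 0, "ty": -1, "tz": 0, "yaw": -5, "claw": 2}
    - {"tx": 0, "ty": 0, "tz": 0, "yaw": 0, "claw": 2}
    - {"tx": 0, "ty": 0, "tz": -1, "yaw": 0, "claw": 2}
    - {"tx": 0, "ty": 0, "tz": -1.5, "yaw": 0, "claw": 2}
    - {"tx": 0, "ty": 0, "tz": -0.8, "yaw": 0, "claw": 2}
    - {"tx": 0, "ty": 0, "tz": 0, "yaw": 0, "claw": 2}
    - {"tx": 0, "ty": 0, "tz": 0, "yaw": 0, "claw": 2}

```text
time_s: 10.9
position: [0.6099, 0.1044, 0.1304]
tool_rot: [[-0.517, 0.856, -0.0], [0.856, 0.517, 0.0], [0.0, -0.0, -1.0]]
ft_force: [-0.7, 0.7, -2.5]
grip_width: 0.029
gripper_force: 39.8
```

```bash
python3 - <<'E'
from h import *
st()
im,d=env.get_image('scene'); cv2.imwrite('pics/s3.png',cv2.resize(im[100:250,320:520,::-1],None,fx=4,fy=4))
im,d=env.get_image('top'); P=cloud('top',d);z=P[...,2]
m=roi(180,234,158,206)&(d>0)&(z>.006)&(z<.03)
print('round tray',rect(plane('top',.014),m))
E
```

```text
10.9 pos cm [60.99 10.44 13.04] close axis 31.1 q6 -32.4 w 2.9 tips 0.019
round tray c=(596.0,294.7) 95x50 long-axis -4.9 n=167 z=[14. 14. 14.] mean=[597.8 299.3]
```

View pics/s3.png

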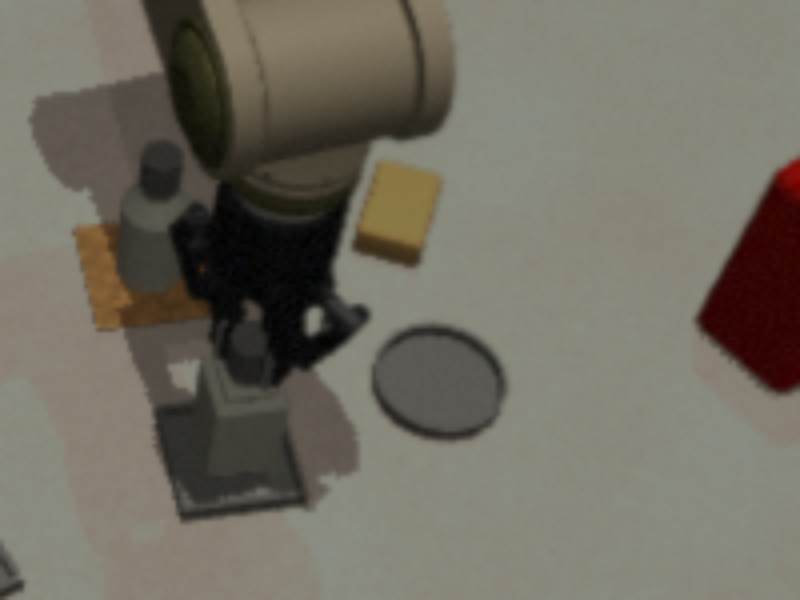

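The square bottle hangs upright and roughly aligned over the square tray (245,440). The round tray is empty. I'll lower and release.

Emit:
servo_tool:
  steps:
    - {"tx": 0, "ty": 0, "tz": -0.8, "yaw": 0, "claw": 2}
    - {"tx": 0, "ty": 0, "tz": -0.6, "yaw": 0, "claw": 2}
    - {"tx": 0, "ty": 0, "tz": -0.2, "yaw": 0, "claw": 2}
    - {"tx": 0, "ty": 0, "tz": 0, "yaw": 0, "claw": 2}
    - {"tx": 0, "ty": 0, "tz": 0, "yaw": 0, "claw": 3.2}
    - {"tx": 0, "ty": 0, "tz": 0, "yaw": 0, "claw": 4}
    - {"tx": 0, "ty": 0, "tz": 0, "yaw": 0, "claw": 6}
    - {"tx": 0, "ty": 0, "tz": 0, "yaw": 0, "claw": 8.5}
    - {"tx": 0, "ty": 0, "tz": 0, "yaw": 0, "claw": 8.5}
    - {"tx": 0, "ty": 0, "tz": 1, "yaw": 0, "claw": 8.5}
    - {"tx": 0, "ty": 0, "tz": 3, "yaw": 0, "claw": 8.5}
    - {"tx": 0, "ty": 0, "tz": 3, "yaw": 0, "claw": 8.5}
    - {"tx": -1, "ty": 0, "tz": 1.5, "yaw": 0, "claw": 8.5}
    - {"tx": -3, "ty": 0, "tz": 0, "yaw": 0, "claw": 8.5}
    - {"tx": -3, "ty": 0.2, "tz": 0, "yaw": 0, "claw": 8.5}
    - {"tx": -3, "ty": 0.2, "tz": 0, "yaw": 0, "claw": 8.5}
    - {"tx": -3, "ty": 0.2, "tz": 0, "yaw": 0, "claw": 8.5}
    - {"tx": -3, "ty": 0, "tz": 0, "yaw": 0, "claw": 8.5}
    - {"tx": -1.7, "ty": 0, "tz": 0, "yaw": 0, "claw": 8.5}
    - {"tx": 0, "ty": 0, "tz": 0, "yaw": 0, "claw": 8.5}

```text
time_s: 13.0
position: [0.4304, 0.1103, 0.1996]
tool_rot: [[-0.516, 0.856, -0.001], [0.856, 0.516, 0.0], [0.0, -0.001, -1.0]]
ft_force: [-0.2, -0.7, 0.7]
grip_width: 0.0849
gripper_force: 0.0
```

```bash
python3 - <<'E'
from h import *
st()
im,d=env.get_image('scene'); P=cloud('scene',d);z=P[...,2]; ok=(d>0)&(z<.2)
print('round tray sc',rect(plane('scene',.014),roi(405,455,175,214)&ok&(z>.006)&(z<.03)))
print('square cap',rect(plane('scene',.126),roi(365,402,170,205)&ok&(z>.112)&(z<.14)))
im,d=env.get_image('top'); P=cloud('top',d);z=P[...,2]; ok=(d>0)&(z<.2)
print('round tray top',rect(plane('top',.014),roi(180,234,158,206)&ok&(z>.006)&(z<.03)))
print('stray bottle top',rect(plane('top',.126),roi(250,296,150,200)&ok&(z>.112)&(z<.14)))
print('stray body top',rect(plane('top',.08),roi(250,296,150,200)&ok&(z>.06)&(z<.14)))
E
```

```text
13.0 pos cm [43.04 11.03 19.96] close axis 31.1 q6 -32.1 w 8.49 tips 0.019
round tray sc c=(598.6,267.9) 98x94 long-axis -17.3 n=239 z=[14. 14. 14.] mean=[596.7 267.6]
square cap c=(615.3,100.0) 38x31 long-axis -17.3 n=121 z=[126. 126. 126.] mean=[614.6 100.3]
round tray top c=(594.2,271.2) 97x96 long-axis -71.0 n=329 z=[14. 14. 14.] mean=[593. 271.]
stray bottle top c=(608.6,103.6) 30x28 long-axis 45.8 n=124 z=[126. 126. 126.] mean=[608.9 103. ]
stray body top c=(608.2,102.5) 52x51 long-axis 81.9 n=405 z=[80. 80. 80.] mean=[608.1 102.5]
```

Emit:
servo_tool:
  steps:
    - {"tx": 0.2, "ty": 0, "tz": -2, "yaw": 0, "claw": 8.5}
    - {"tx": 0, "ty": 0, "tz": -2, "yaw": 0, "claw": 8.5}
    - {"tx": 0, "ty": 0, "tz": -2, "yaw": 0, "claw": 8.5}
    - {"tx": 0, "ty": 0, "tz": -2, "yaw": 0, "claw": 8.5}
    - {"tx": 0, "ty": 0, "tz": -0.6, "yaw": 0, "claw": 8.5}
    - {"tx": 0, "ty": 0, "tz": 0, "yaw": 0, "claw": 5}
    - {"tx": 0, "ty": 0, "tz": 0, "yaw": 0, "claw": 4}
    - {"tx": 0, "ty": 0, "tz": 0, "yaw": 0, "claw": 3.5}
    - {"tx": 0, "ty": 0, "tz": 0, "yaw": 0, "claw": 3}
    - {"tx": 0, "ty": 0, "tz": 0, "yaw": 0, "claw": 2}
    - {"tx": 0, "ty": 0, "tz": 0, "yaw": 0, "claw": 2}
    - {"tx": 0, "ty": 0, "tz": 0, "yaw": 0, "claw": 2}
    - {"tx": 0, "ty": 0, "tz": 0, "yaw": 0, "claw": 2}

```text
time_s: 14.4
position: [0.4349, 0.1099, 0.1141]
tool_rot: [[-0.516, 0.857, 0.001], [0.857, 0.516, -0.0], [-0.001, 0.001, -1.0]]
ft_force: [-2.5, -1.4, 6.2]
grip_width: 0.0293
gripper_force: 39.1
```

Now to (59.6, 26.95): a shift of (+16.1, +16.0).

Emit:
servo_tool:
  steps:
    - {"tx": 0, "ty": 0, "tz": 1, "yaw": 0, "claw": 2}
    - {"tx": 0, "ty": 0, "tz": 2, "yaw": 0, "claw": 2}
    - {"tx": 0.5, "ty": 0.5, "tz": 2, "yaw": 0, "claw": 2}
    - {"tx": 1.2, "ty": 1.2, "tz": 0, "yaw": 0, "claw": 2}
    - {"tx": 2, "ty": 2, "tz": 0, "yaw": 0, "claw": 2}
    - {"tx": 2, "ty": 2, "tz": 0, "yaw": 0, "claw": 2}
    - {"tx": 2, "ty": 2, "tz": 0, "yaw": 0, "claw": 2}
    - {"tx": 2, "ty": 2, "tz": 0, "yaw": 0, "claw": 2}
    - {"tx": 2, "ty": 2, "tz": 0, "yaw": 0, "claw": 2}
    - {"tx": 2, "ty": 2, "tz": 0, "yaw": 0, "claw": 2}
    - {"tx": 1.5, "ty": 1.5, "tz": 0, "yaw": 0, "claw": 2}
    - {"tx": 0.9, "ty": 0.8, "tz": 0, "yaw": 0, "claw": 2}
    - {"tx": 0, "ty": 0, "tz": 0, "yaw": 0, "claw": 2}
    - {"tx": 0, "ty": 0, "tz": -1, "yaw": 0, "claw": 2}
    - {"tx": 0, "ty": 0, "tz": -1.5, "yaw": 0, "claw": 2}
    - {"tx": 0, "ty": 0, "tz": -0.8, "yaw": 0, "claw": 2}
    - {"tx": 0, "ty": 0, "tz": 0, "yaw": 0, "claw": 2}
    - {"tx": 0, "ty": 0, "tz": 0, "yaw": 0, "claw": 2}

```text
time_s: 16.2
position: [0.5958, 0.2698, 0.1307]
tool_rot: [[-0.516, 0.857, 0.0], [0.857, 0.516, 0.0], [-0.0, 0.0, -1.0]]
ft_force: [-0.7, -0.4, -1.5]
grip_width: 0.0287
gripper_force: 40.0
```

Emit:
servo_tool:
  steps:
    - {"tx": 0, "ty": 0, "tz": -0.8, "yaw": 0, "claw": 2}
    - {"tx": 0, "ty": 0, "tz": -0.6, "yaw": 0, "claw": 2}
    - {"tx": 0, "ty": 0, "tz": -0.2, "yaw": 0, "claw": 2}
    - {"tx": 0, "ty": 0, "tz": 0, "yaw": 0, "claw": 2}
    - {"tx": 0, "ty": 0, "tz": 0, "yaw": 0, "claw": 3.2}
    - {"tx": 0, "ty": 0, "tz": 0, "yaw": 0, "claw": 4}
    - {"tx": 0, "ty": 0, "tz": 0, "yaw": 0, "claw": 6}
    - {"tx": 0, "ty": 0, "tz": 0, "yaw": 0, "claw": 8.5}
    - {"tx": 0, "ty": 0, "tz": 0, "yaw": 0, "claw": 8.5}
    - {"tx": 0, "ty": 0, "tz": 1, "yaw": 0, "claw": 8.5}
    - {"tx": 0, "ty": 0, "tz": 3, "yaw": 0, "claw": 8.5}
    - {"tx": 0, "ty": 0, "tz": 3, "yaw": 0, "claw": 8.5}
    - {"tx": -1.6, "ty": 0.4, "tz": 0, "yaw": 4, "claw": 8.5}
    - {"tx": -3, "ty": 0.6, "tz": 0, "yaw": 5, "claw": 8.5}
    - {"tx": -3, "ty": 0.6, "tz": 0, "yaw": 5, "claw": 8.5}
    - {"tx": -3, "ty": 0.6, "tz": 0, "yaw": 5, "claw": 8.5}
    - {"tx": -2.5, "ty": 0.6, "tz": 0, "yaw": 0, "claw": 8.5}
    - {"tx": -1.5, "ty": 0.6, "tz": 0, "yaw": 0, "claw": 8.5}
    - {"tx": 0, "ty": 0, "tz": 0, "yaw": 0, "claw": 8.5}
    - {"tx": 0, "ty": 0, "tz": 0, "yaw": 0, "claw": 8.5}

```text
time_s: 18.2
position: [0.4506, 0.3042, 0.1848]
tool_rot: [[-0.767, 0.642, 0.001], [0.642, 0.767, 0.0], [-0.001, 0.001, -1.0]]
ft_force: [0.4, 0.4, 0.0]
grip_width: 0.085
gripper_force: 0.0
```

```bash
python3 - <<'E'
from h import *
st()
im,d=env.get_image('scene'); cv2.imwrite('pics/s4.png',cv2.resize(im[100:250,320:520,::-1],None,fx=4,fy=4))
im,d=env.get_image('top'); P=cloud('top',d);z=P[...,2]; ok=(d>0)&(z<.2)
print('round cap top',rect(plane('top',.126),roi(182,225,150,200)&ok&(z>.112)&(z<.14)))
# soap: only top face in initial picture
f=np.load('top0.npz'); im,d,P=f['im'],f['d'],f['P']; z=P[...,2]
hsv=cv2.cvtColor(im,cv2.COLOR_RGB2HSV); m=roi(170,214,214,260)
print('soap yellow',rect(plane('top',.026),m&(hsv[...,1]>70)&(hsv[...,2]>100)))
f=np.load('scene0.npz'); im,d,P=f['im'],f['d'],f['P']; z=P[...,2]
print('soap sc P',rect(P*(d>0)[...,None],roi(400,440,135,172)&(d>0)&(z>.023)&(z<.05)))
E
```

```text
18.2 pos cm [45.06 30.42 18.48] close axis 50.1 q6 -28.5 w 8.5 tips 0.019
round cap top c=(591.9,270.0) 30x30 long-axis -89.5 n=129 z=[126. 126. 126.] mean=[591.4 270.3]
soap yellow c=(445.8,309.5) 77x49 long-axis -37.6 n=520 z=[26. 26. 26.] mean=[445.4 311. ]
soap sc P c=(445.1,306.7) 82x51 long-axis -35.7 n=328 z=[24.9 28.4 31.6] mean=[448.2 305. ]
```

View pics/s4.png

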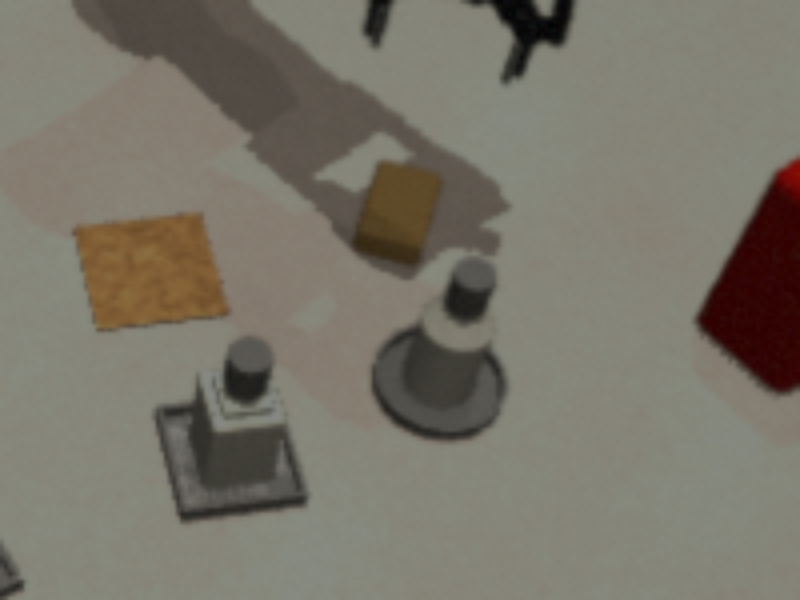

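Both bottles stand in their own trays. I'll take the soap next.

Emit:
servo_tool:
  steps:
    - {"tx": -0.4, "ty": 0.3, "tz": -2, "yaw": 2.5, "claw": 8.5}
    - {"tx": 0, "ty": 0, "tz": -3, "yaw": 0, "claw": 8.5}
    - {"tx": 0, "ty": 0, "tz": -3, "yaw": 0, "claw": 8.5}
    - {"tx": 0, "ty": 0, "tz": -3, "yaw": 0, "claw": 8.5}
    - {"tx": 0, "ty": 0, "tz": -2, "yaw": 0, "claw": 8.5}
    - {"tx": 0, "ty": 0, "tz": -1.5, "yaw": 0, "claw": 8.5}
    - {"tx": 0, "ty": 0, "tz": -1, "yaw": 0, "claw": 8.5}
    - {"tx": 0, "ty": 0, "tz": -0.4, "yaw": 0, "claw": 8.5}
    - {"tx": 0, "ty": 0, "tz": 0, "yaw": 0, "claw": 6.5}
    - {"tx": 0, "ty": 0, "tz": 0, "yaw": 0, "claw": 6}
    - {"tx": 0, "ty": 0, "tz": 0, "yaw": 0, "claw": 5.5}
    - {"tx": 0, "ty": 0, "tz": 0, "yaw": 0, "claw": 4.5}
    - {"tx": 0, "ty": 0, "tz": 0, "yaw": 0, "claw": 4.5}
    - {"tx": 0, "ty": 0, "tz": 0, "yaw": 0, "claw": 4.5}
    - {"tx": 0, "ty": 0, "tz": 0, "yaw": 0, "claw": 4.5}
  newtons: 35

```text
time_s: 19.8
position: [0.4462, 0.3072, 0.0262]
tool_rot: [[-0.794, 0.608, 0.002], [0.608, 0.794, 0.001], [-0.001, 0.001, -1.0]]
ft_force: [0.0, 1.5, 6.1]
grip_width: 0.0512
gripper_force: 37.3
```

Emit:
servo_tool:
  steps:
    - {"tx": 0, "ty": 0, "tz": 1.5, "yaw": 0, "claw": 4.5}
    - {"tx": 0, "ty": 0, "tz": 3, "yaw": 0, "claw": 4.5}
    - {"tx": 0, "ty": 0, "tz": 3, "yaw": 0, "claw": 4.5}
    - {"tx": 0, "ty": -1, "tz": 3, "yaw": 1, "claw": 4.5}
    - {"tx": 0.4, "ty": -2, "tz": 3, "yaw": 3, "claw": 4.5}
    - {"tx": 1.2, "ty": -3, "tz": 1.5, "yaw": 4, "claw": 4.5}
    - {"tx": 1.3, "ty": -3, "tz": 0, "yaw": 4, "claw": 4.5}
    - {"tx": 1.3, "ty": -3, "tz": 0, "yaw": 4, "claw": 4.5}
    - {"tx": 1.3, "ty": -3, "tz": 0, "yaw": 4, "claw": 4.5}
    - {"tx": 1.3, "ty": -3, "tz": 0, "yaw": 4, "claw": 4.5}
    - {"tx": 1.3, "ty": -3, "tz": 0, "yaw": 4, "claw": 4.5}
    - {"tx": 1.3, "ty": -3, "tz": 0, "yaw": 4, "claw": 4.5}
    - {"tx": 1.3, "ty": -3, "tz": 0, "yaw": 4, "claw": 4.5}
    - {"tx": 1.3, "ty": -3, "tz": 0, "yaw": 4, "claw": 4.5}
    - {"tx": 1.3, "ty": -3, "tz": 0, "yaw": 4, "claw": 4.5}
    - {"tx": 1.3, "ty": -3, "tz": 0, "yaw": 4, "claw": 4.5}
    - {"tx": 1.3, "ty": -3, "tz": 0, "yaw": 1.5, "claw": 4.5}
    - {"tx": 0.9, "ty": -2.1, "tz": 0, "yaw": 0, "claw": 4.5}
    - {"tx": 0, "ty": -1, "tz": -3, "yaw": 0, "claw": 4.5}
    - {"tx": 0, "ty": 0, "tz": -3, "yaw": 0, "claw": 4.5}

```text
time_s: 21.8
position: [0.6141, -0.1157, 0.1149]
tool_rot: [[-0.978, -0.207, 0.002], [-0.207, 0.978, -0.001], [-0.001, -0.001, -1.0]]
ft_force: [1.6, -0.7, -2.2]
grip_width: 0.0513
gripper_force: 37.0
```

Emit:
servo_tool:
  steps:
    - {"tx": 0, "ty": 0, "tz": -2.5, "yaw": 0, "claw": 4.5}
    - {"tx": 0, "ty": 0, "tz": -1.5, "yaw": 0, "claw": 4.5}
    - {"tx": 0, "ty": 0, "tz": 0, "yaw": 0, "claw": 4.5}
    - {"tx": 0, "ty": 0, "tz": 0, "yaw": 0, "claw": 4.5}

```text
time_s: 22.2
position: [0.614, -0.114, 0.0758]
tool_rot: [[-0.978, -0.209, 0.0], [-0.209, 0.978, -0.0], [-0.0, -0.0, -1.0]]
ft_force: [-0.6, 1.5, -0.5]
grip_width: 0.0514
gripper_force: 36.9
```

```bash
python3 - <<'E'
from h import *
st()
im,d=env.get_image('scene'); cv2.imwrite('pics/s5.png',cv2.resize(im[130:280,220:420,::-1],None,fx=4,fy=4))
E
```

```text
22.2 pos cm [ 61.4  -11.4    7.58] close axis 102.1 q6 -123.4 w 5.14 tips 0.019
```

View pics/s5.png

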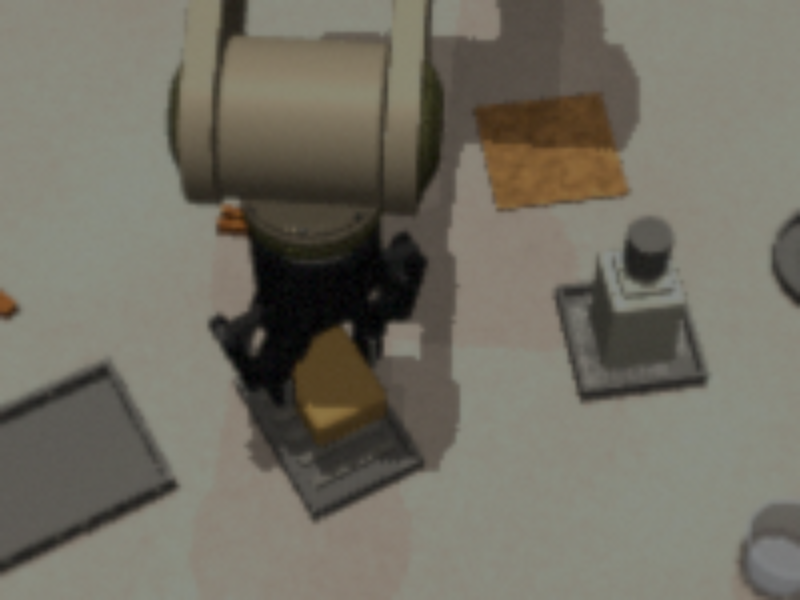

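The soap hangs aligned above the ribs ((335,380) in the crop). I'll lower it and release.

Emit:
servo_tool:
  steps:
    - {"tx": 0, "ty": 0, "tz": -1.5, "yaw": 0, "claw": 4.5}
    - {"tx": 0, "ty": 0, "tz": -1.3, "yaw": 0, "claw": 4.5}
    - {"tx": 0, "ty": 0, "tz": -0.8, "yaw": 0, "claw": 4.5}
    - {"tx": 0, "ty": 0, "tz": -0.3, "yaw": 0, "claw": 4.5}
    - {"tx": 0, "ty": 0, "tz": -0.1, "yaw": 0, "claw": 4.5}
    - {"tx": 0, "ty": 0, "tz": 0, "yaw": 0, "claw": 4.5}
    - {"tx": 0, "ty": 0, "tz": 0, "yaw": 0, "claw": 5.4}
    - {"tx": 0, "ty": 0, "tz": 0, "yaw": 0, "claw": 6}
    - {"tx": 0, "ty": 0, "tz": 0.2, "yaw": 0, "claw": 7}
    - {"tx": 0, "ty": 0, "tz": 0.5, "yaw": 0, "claw": 8}
    - {"tx": 0, "ty": 0, "tz": 1, "yaw": 0, "claw": 8}
    - {"tx": 0, "ty": 0, "tz": 3, "yaw": 0, "claw": 8}
    - {"tx": 0, "ty": 0, "tz": 3, "yaw": 0, "claw": 6}
    - {"tx": -1.5, "ty": 0, "tz": 0, "yaw": -4, "claw": 6}
    - {"tx": -3, "ty": 0, "tz": 0, "yaw": -8, "claw": 5}
    - {"tx": -3, "ty": 0, "tz": 0, "yaw": -8, "claw": 5}
    - {"tx": -3, "ty": 0, "tz": 0, "yaw": -8, "claw": 5}
    - {"tx": -3, "ty": 0, "tz": 0, "yaw": -8, "claw": 5}
    - {"tx": -3, "ty": 0.2, "tz": 0, "yaw": -6, "claw": 5}
    - {"tx": 0, "ty": 0, "tz": 0, "yaw": 0, "claw": 5}

```text
time_s: 24.25
position: [0.4461, -0.1113, 0.1131]
tool_rot: [[-0.865, 0.502, -0.001], [0.502, 0.865, 0.001], [0.001, -0.0, -1.0]]
ft_force: [0.5, -0.1, 0.3]
grip_width: 0.0498
gripper_force: 0.0
```

```bash
python3 - <<'E'
from h import *
st()
im,d=env.get_image('scene'); P=cloud('scene',d);z=P[...,2]; 
h=cv2.cvtColor(im,cv2.COLOR_RGB2HSV)[...,1]
m=roi(270,335,200,265)&(d>0)
print('soap',rect(plane('scene',.036),m&(z>.03)&(z<.06)))
im,d=env.get_image('top'); P=cloud('top',d);z=P[...,2]
m=roi(325,378,140,208)&(d>0)
print('soap',rect(plane('top',.036),m&(z>.028)&(z<.06)))
E
```

```text
24.25 pos cm [ 44.61 -11.13  11.31] close axis 59.9 q6 -88.7 w 4.98 tips 0.019
soap c=(615.3,-115.9) 82x52 long-axis 11.8 n=528 z=[36. 36. 36.] mean=[ 615.7 -116.1]
soap c=(611.5,-114.0) 80x52 long-axis 12.2 n=601 z=[36. 36. 36.] mean=[ 611.5 -114. ]
```

The soap lies on the ribs within 2 mm and 0.3°. Now peg A: I turn by -90° and descend.

Emit:
servo_tool:
  steps:
    - {"tx": 0, "ty": 0, "tz": 0, "yaw": -8, "claw": 5}
    - {"tx": 0, "ty": 0, "tz": 0, "yaw": -8, "claw": 5}
    - {"tx": 0, "ty": 0, "tz": 0, "yaw": -8, "claw": 5}
    - {"tx": 0, "ty": 0, "tz": 0, "yaw": -8, "claw": 5}
    - {"tx": 0, "ty": 0, "tz": 0, "yaw": -8, "claw": 5}
    - {"tx": 0, "ty": 0, "tz": 0, "yaw": -8, "claw": 5}
    - {"tx": 0, "ty": 0, "tz": -1, "yaw": -8, "claw": 5}
    - {"tx": 0, "ty": 0, "tz": -1, "yaw": -8, "claw": 5}
    - {"tx": 0, "ty": 0, "tz": -1, "yaw": -8, "claw": 5}
    - {"tx": 0, "ty": 0, "tz": -1, "yaw": -8, "claw": 5}
    - {"tx": 0, "ty": 0, "tz": -1, "yaw": -8, "claw": 5}
    - {"tx": 0, "ty": 0, "tz": -1, "yaw": -2, "claw": 5}
    - {"tx": 0, "ty": 0, "tz": 0, "yaw": 0, "claw": 5}
    - {"tx": 0, "ty": 0, "tz": 0, "yaw": 0, "claw": 5}

```text
time_s: 25.75
position: [0.4497, -0.1122, 0.0526]
tool_rot: [[0.497, 0.868, 0.001], [0.868, -0.497, -0.0], [0.0, 0.001, -1.0]]
ft_force: [-0.4, 0.7, -0.1]
grip_width: 0.05
gripper_force: 0.0
```

```bash
python3 -c "
from h import *; st()"
```

```text
25.75 pos cm [ 44.97 -11.22   5.26] close axis -29.8 q6 1.1 w 5.0 tips 0.019
```

Emit:
servo_tool:
  steps:
    - {"tx": -0.4, "ty": 0.1, "tz": -1, "yaw": 0, "claw": 5}
    - {"tx": 0, "ty": 0, "tz": -1, "yaw": 0, "claw": 5}
    - {"tx": 0, "ty": 0, "tz": -0.7, "yaw": 0, "claw": 5}
    - {"tx": 0, "ty": 0, "tz": -0.3, "yaw": 0, "claw": 5}
    - {"tx": 0, "ty": 0, "tz": 0, "yaw": 0, "claw": 5}
    - {"tx": 0, "ty": 0, "tz": 0, "yaw": 0, "claw": 3.5}
    - {"tx": 0, "ty": 0, "tz": 0, "yaw": 0, "claw": 2.5}
    - {"tx": 0, "ty": 0, "tz": 0, "yaw": 0, "claw": 1.8}
    - {"tx": 0, "ty": 0, "tz": 0, "yaw": 0, "claw": 1}
    - {"tx": 0, "ty": 0, "tz": 0, "yaw": 0, "claw": 0.8}
    - {"tx": 0, "ty": 0, "tz": 0, "yaw": 0, "claw": 0.8}
    - {"tx": 0, "ty": 0, "tz": 0, "yaw": 0, "claw": 0.8}
    - {"tx": 0, "ty": 0, "tz": 0, "yaw": 0, "claw": 0.8}
  newtons: 25

```text
time_s: 27.05
position: [0.4449, -0.111, 0.0227]
tool_rot: [[0.499, 0.867, 0.0], [0.867, -0.499, -0.0], [-0.0, 0.0, -1.0]]
ft_force: [-1.2, 1.2, 5.3]
grip_width: 0.0154
gripper_force: 24.6
```

Emit:
servo_tool:
  steps:
    - {"tx": 0, "ty": 0, "tz": 1, "yaw": 0, "claw": 0.8}
    - {"tx": 0, "ty": 0, "tz": 2, "yaw": 0, "claw": 0.8}
    - {"tx": 0, "ty": 0, "tz": 3, "yaw": 0, "claw": 0.8}
    - {"tx": 0.5, "ty": -0.6, "tz": 0, "yaw": -2, "claw": 0.8}
    - {"tx": 1.2, "ty": -1.4, "tz": 0, "yaw": -5, "claw": 0.8}
    - {"tx": 2, "ty": -2.3, "tz": 0, "yaw": -7, "claw": 0.8}
    - {"tx": 2, "ty": -2.3, "tz": 0, "yaw": -7, "claw": 0.8}
    - {"tx": 2, "ty": -2.3, "tz": 0, "yaw": -7, "claw": 0.8}
    - {"tx": 2, "ty": -2.3, "tz": 0, "yaw": -7, "claw": 0.8}
    - {"tx": 2, "ty": -2.3, "tz": 0, "yaw": -7, "claw": 0.8}
    - {"tx": 1.5, "ty": -1.5, "tz": 0, "yaw": -6, "claw": 0.8}
    - {"tx": 0.9, "ty": -1, "tz": 0, "yaw": 0, "claw": 0.8}
    - {"tx": 0, "ty": 0, "tz": -1.5, "yaw": 0, "claw": 0.8}
    - {"tx": 0, "ty": 0, "tz": 0, "yaw": 0, "claw": 0.8}
    - {"tx": 0, "ty": 0, "tz": 0, "yaw": 0, "claw": 0.8}

```text
time_s: 28.55
position: [0.5856, -0.2708, 0.067]
tool_rot: [[0.978, 0.209, -0.001], [0.209, -0.978, 0.001], [-0.001, -0.001, -1.0]]
ft_force: [0.5, 0.9, 0.3]
grip_width: 0.0157
gripper_force: 24.4
```

```bash
python3 - <<'E'
from h import *
st()
im,d=env.get_image('scene'); cv2.imwrite('pics/s6.png',cv2.resize(im[160:310,160:360,::-1],None,fx=4,fy=4))
E
```

```text
28.55 pos cm [ 58.56 -27.08   6.7 ] close axis -78.0 q6 42.6 w 1.57 tips 0.019
```

View pics/s6.png

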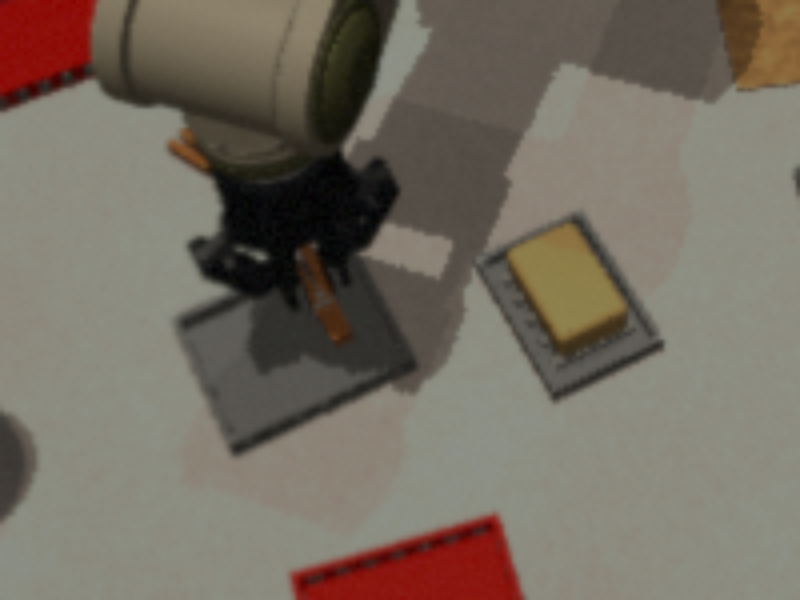

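The soap lies well in the dish. The peg hangs parallel to the basket's short side, with its ends at (308,248) and (342,342). I'll check how it is centred along its length.

```bash
python3 - <<'E'
from h import *
im,d=env.get_image('scene'); hs=cv2.cvtColor(im,cv2.COLOR_RGB2HSV)
m=roi(225,255,215,250)&(hs[...,1]>110)&(hs[...,0]<20)
Q=plane('scene',.056); print(rect(Q,m))
p=Q[m][:,:2]; a=(p-[.591,-.294])@np.array([[.977,-.213],[.213,.977]])
print((a.min(0)*1000).round(1),(a.max(0)*1000).round(1))
E
```

```text
c=(569.7,-273.1) 45x17 long-axis 9.3 n=72 z=[56. 56. 56.] mean=[ 572.2 -272.3]
[-44.8  -2.5] [43.7 44.8]
```

Emit:
servo_tool:
  steps:
    - {"tx": 0, "ty": 0, "tz": -1.5, "yaw": 0, "claw": 0.8}
    - {"tx": 0, "ty": 0, "tz": -1.2, "yaw": 0, "claw": 0.8}
    - {"tx": 0, "ty": 0, "tz": -0.8, "yaw": 0, "claw": 0.8}
    - {"tx": 0, "ty": 0, "tz": -0.4, "yaw": 0, "claw": 0.8}
    - {"tx": 0, "ty": 0, "tz": 0, "yaw": 0, "claw": 0.8}
    - {"tx": 0, "ty": 0, "tz": 0, "yaw": 0, "claw": 0.8}

```text
time_s: 29.25
position: [0.586, -0.2711, 0.0287]
tool_rot: [[0.978, 0.209, 0.001], [0.209, -0.978, -0.0], [0.0, 0.0, -1.0]]
ft_force: [-0.3, -0.1, 0.1]
grip_width: 0.0158
gripper_force: 24.4
```

Emit:
servo_tool:
  steps:
    - {"tx": 0, "ty": 0, "tz": -0.2, "yaw": 0, "claw": 0.8}
    - {"tx": 0, "ty": 0, "tz": 0, "yaw": 0, "claw": 0.8}
    - {"tx": 0, "ty": 0, "tz": 0, "yaw": 0, "claw": 1.8}
    - {"tx": 0, "ty": 0, "tz": 0, "yaw": 0, "claw": 2.4}
    - {"tx": 0, "ty": 0, "tz": 0, "yaw": 0, "claw": 2.8}
    - {"tx": 0, "ty": 0, "tz": 0, "yaw": 0, "claw": 2.8}
    - {"tx": 0, "ty": 0, "tz": 1, "yaw": 0, "claw": 2.8}
    - {"tx": 0, "ty": 0, "tz": 2, "yaw": 0, "claw": 2.8}
    - {"tx": 0, "ty": 0, "tz": 2, "yaw": 0, "claw": 4}
    - {"tx": -1.2, "ty": -0.3, "tz": 0, "yaw": 5, "claw": 5}
    - {"tx": -3, "ty": -1, "tz": 0, "yaw": 6, "claw": 5}
    - {"tx": -3, "ty": -1, "tz": 0, "yaw": 5, "claw": 5}
    - {"tx": -3, "ty": -1, "tz": 0, "yaw": 5, "claw": 5}
    - {"tx": -3, "ty": -1, "tz": 0, "yaw": 0, "claw": 5}
    - {"tx": -2, "ty": -1, "tz": 0, "yaw": 0, "claw": 5}
    - {"tx": 0, "ty": 0, "tz": -1, "yaw": 0, "claw": 5}
    - {"tx": 0, "ty": 0, "tz": 0, "yaw": 0, "claw": 5}
    - {"tx": 0, "ty": 0, "tz": 0, "yaw": 0, "claw": 5}

```text
time_s: 31.05
position: [0.4345, -0.3236, 0.0663]
tool_rot: [[0.838, 0.546, 0.0], [0.546, -0.838, 0.0], [0.0, -0.0, -1.0]]
ft_force: [-0.3, 0.0, 0.1]
grip_width: 0.0498
gripper_force: 0.0
```

```bash
python3 - <<'E'
from h import *
st()
im,d=env.get_image('scene'); cv2.imwrite('pics/s7.png',cv2.resize(im[160:310,160:360,::-1],None,fx=4,fy=4))
E
```

```text
31.05 pos cm [ 43.45 -32.36   6.63] close axis -56.9 q6 7.7 w 4.98 tips 0.019
```

View pics/s7.png

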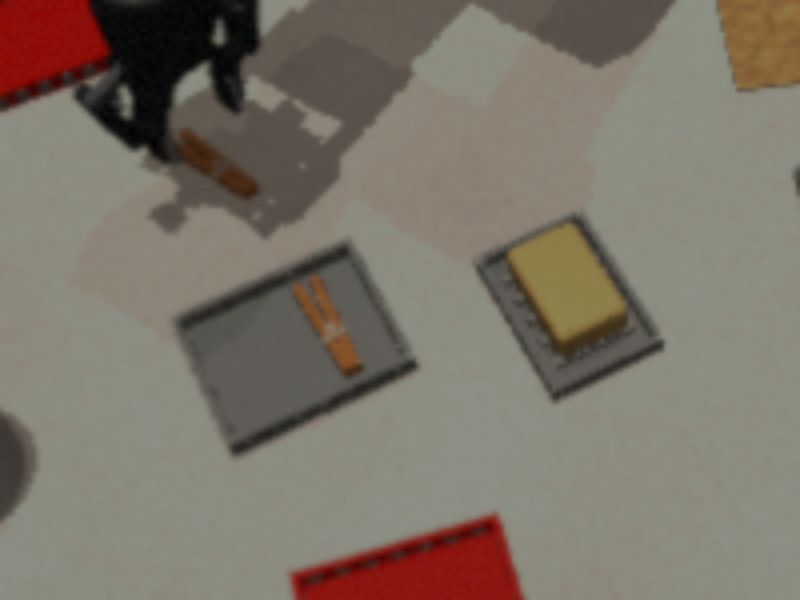

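Peg A lies centred in the right half of the basket ((325,325)). Next is peg B ((218,163)).

Emit:
servo_tool:
  steps:
    - {"tx": 0, "ty": 0, "tz": -1.5, "yaw": 0, "claw": 5}
    - {"tx": 0, "ty": 0, "tz": -1.5, "yaw": 0, "claw": 5}
    - {"tx": 0, "ty": 0, "tz": -1, "yaw": 0, "claw": 5}
    - {"tx": 0, "ty": 0, "tz": -0.4, "yaw": 0, "claw": 5}
    - {"tx": 0, "ty": 0, "tz": 0, "yaw": 0, "claw": 5}
    - {"tx": 0, "ty": 0, "tz": 0, "yaw": 0, "claw": 3.5}
    - {"tx": 0, "ty": 0, "tz": 0, "yaw": 0, "claw": 2.5}
    - {"tx": 0, "ty": 0, "tz": 0, "yaw": 0, "claw": 1.8}
    - {"tx": 0, "ty": 0, "tz": 0, "yaw": 0, "claw": 1}
    - {"tx": 0, "ty": 0, "tz": 0, "yaw": 0, "claw": 0.8}
    - {"tx": 0, "ty": 0, "tz": 0, "yaw": 0, "claw": 0.8}
    - {"tx": 0, "ty": 0, "tz": 0, "yaw": 0, "claw": 0.8}
    - {"tx": 0, "ty": 0, "tz": 0, "yaw": 0, "claw": 0.8}

```text
time_s: 32.4
position: [0.4339, -0.324, 0.0229]
tool_rot: [[0.838, 0.546, 0.0], [0.546, -0.838, -0.0], [0.0, 0.001, -1.0]]
ft_force: [-1.9, 1.9, 6.0]
grip_width: 0.0153
gripper_force: 24.6
```

Emit:
servo_tool:
  steps:
    - {"tx": 0, "ty": 0, "tz": 1, "yaw": 0, "claw": 0.8}
    - {"tx": 0, "ty": 0, "tz": 2, "yaw": 0, "claw": 0.8}
    - {"tx": 0, "ty": 0, "tz": 2, "yaw": 0, "claw": 0.8}
    - {"tx": 0.8, "ty": 0, "tz": 0, "yaw": -1, "claw": 0.8}
    - {"tx": 1.6, "ty": 0.1, "tz": 0, "yaw": -3, "claw": 0.8}
    - {"tx": 2, "ty": 0.1, "tz": 0, "yaw": -3, "claw": 0.8}
    - {"tx": 2, "ty": 0.1, "tz": 0, "yaw": -3, "claw": 0.8}
    - {"tx": 2, "ty": 0.1, "tz": 0, "yaw": -3, "claw": 0.8}
    - {"tx": 2, "ty": 0.1, "tz": 0, "yaw": -3, "claw": 0.8}
    - {"tx": 2, "ty": 0.1, "tz": 0, "yaw": -3, "claw": 0.8}
    - {"tx": 2, "ty": 0.1, "tz": 0, "yaw": -2, "claw": 0.8}
    - {"tx": 1.3, "ty": 0, "tz": 0, "yaw": 0, "claw": 0.8}
    - {"tx": 0.5, "ty": 0, "tz": -1, "yaw": 0, "claw": 0.8}
    - {"tx": 0, "ty": 0, "tz": -1, "yaw": 0, "claw": 0.8}
    - {"tx": 0, "ty": 0, "tz": 0, "yaw": 0, "claw": 0.8}
    - {"tx": 0, "ty": 0, "tz": 0, "yaw": 0, "claw": 0.8}

```text
time_s: 34.0
position: [0.5951, -0.3169, 0.0517]
tool_rot: [[0.978, 0.208, -0.001], [0.208, -0.978, 0.001], [-0.001, -0.001, -1.0]]
ft_force: [0.9, -0.3, -0.5]
grip_width: 0.0155
gripper_force: 24.1
```

```bash
python3 - <<'E'
from h import *
st()
im,d=env.get_image('scene'); cv2.imwrite('pics/s8.png',cv2.resize(im[160:310,160:360,::-1],None,fx=4,fy=4))
E
```

```text
34.0 pos cm [ 59.51 -31.69   5.17] close axis -78.0 q6 39.9 w 1.55 tips 0.019
```

View pics/s8.png

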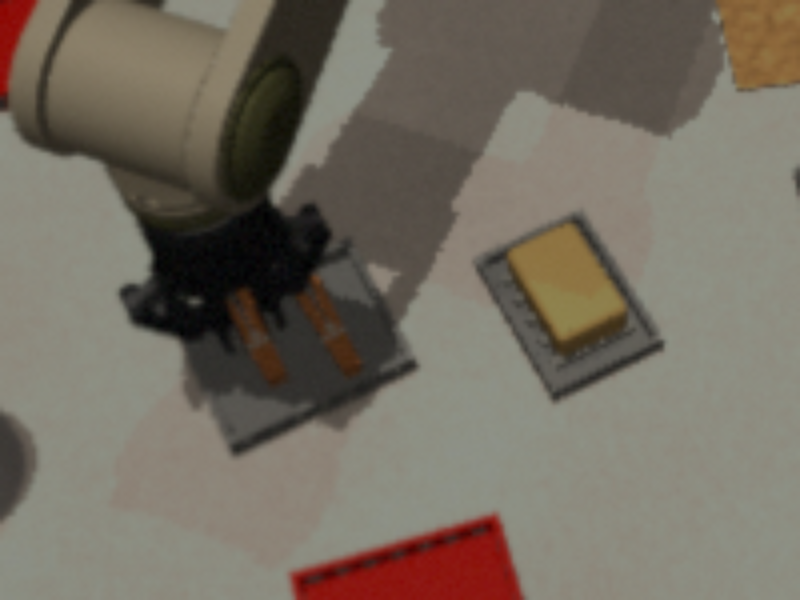

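Peg B hangs parallel to peg A with room on both sides ((257,335)). I'll lower 2.4–2.5 cm, release and rise.

Emit:
servo_tool:
  steps:
    - {"tx": 0, "ty": 0, "tz": -1, "yaw": 0, "claw": 0.8}
    - {"tx": 0, "ty": 0, "tz": -0.9, "yaw": 0, "claw": 0.8}
    - {"tx": 0, "ty": 0, "tz": -0.4, "yaw": 0, "claw": 0.8}
    - {"tx": 0, "ty": 0, "tz": -0.2, "yaw": 0, "claw": 0.8}
    - {"tx": 0, "ty": 0, "tz": 0, "yaw": 0, "claw": 0.8}
    - {"tx": 0, "ty": 0, "tz": 0, "yaw": 0, "claw": 0.8}
    - {"tx": 0, "ty": 0, "tz": 0, "yaw": 0, "claw": 1.8}
    - {"tx": 0, "ty": 0, "tz": 0, "yaw": 0, "claw": 2.4}
    - {"tx": 0, "ty": 0, "tz": 0, "yaw": 0, "claw": 2.8}
    - {"tx": 0, "ty": 0, "tz": 0, "yaw": 0, "claw": 2.8}
    - {"tx": 0, "ty": 0, "tz": 1, "yaw": 0, "claw": 2.8}
    - {"tx": 0, "ty": 0, "tz": 2, "yaw": 0, "claw": 2.8}
    - {"tx": 0, "ty": 0, "tz": 3, "yaw": 0, "claw": 2.8}
    - {"tx": -2, "ty": 0, "tz": 3, "yaw": 0, "claw": 2.8}
    - {"tx": -4, "ty": 0, "tz": 3, "yaw": 0, "claw": 2.8}
    - {"tx": -4, "ty": 0, "tz": 1, "yaw": 0, "claw": 2.8}
    - {"tx": -4, "ty": 0, "tz": 0, "yaw": 0, "claw": 2.8}
    - {"tx": -4, "ty": 0, "tz": 0, "yaw": 0, "claw": 2.8}
    - {"tx": 0, "ty": 0, "tz": 0, "yaw": 0, "claw": 2.8}
    - {"tx": 0, "ty": 0, "tz": 0, "yaw": 0, "claw": 2.8}

```text
time_s: 36.05
position: [0.4158, -0.3174, 0.1584]
tool_rot: [[0.978, 0.208, 0.001], [0.208, -0.978, -0.001], [0.001, 0.002, -1.0]]
ft_force: [-0.3, 0.2, 1.0]
grip_width: 0.0277
gripper_force: 0.0
```

```bash
python3 - <<'E'
from h import *
st()
im,d=env.get_image('scene'); cv2.imwrite('pics/s9.png',cv2.resize(im[140:290,190:470,::-1],None,fx=2.8,fy=2.8))
P=cloud('scene',d); z=P[...,2]; hs=cv2.cvtColor(im,cv2.COLOR_RGB2HSV)
n,l,s,c=cv2.connectedComponentsWithStats((roi(205,264,220,274)&(hs[...,1]>90)).astype(np.uint8))
for k in range(1,n):
    if s[k,4]>15: print(s[k,4],rect(plane('scene',.016),l==k),'z',np.median(z[l==k]))
E
```

```text
36.05 pos cm [ 41.58 -31.74  15.84] close axis -78.0 q6 27.7 w 2.77 tips 0.019
152 c=(588.8,-270.3) 81x20 long-axis 15.3 n=152 z=[16. 16. 16.] mean=[ 587.6 -272. ] z 0.015909073886222702
158 c=(593.9,-316.8) 82x19 long-axis 18.0 n=158 z=[16. 16. 16.] mean=[ 593.3 -318.2] z 0.01582202905095581
```

View pics/s9.png

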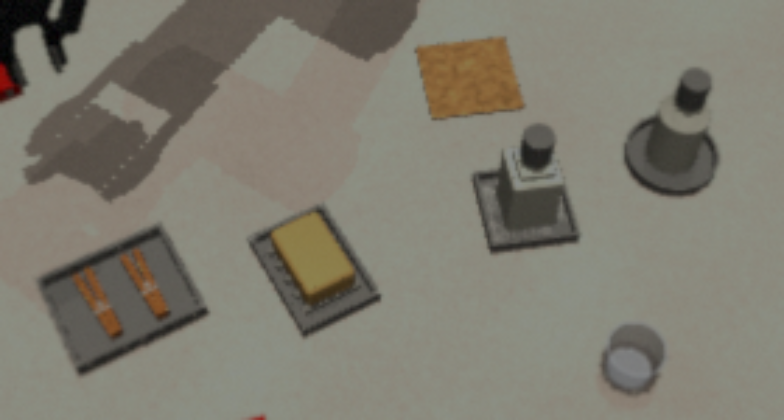

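The picture shows both pegs flat in the basket ((97,300), (145,283)), the soap in its dish (312,255), and the square (530,190) and round (678,140) bottles upright in their own trays. The arm is clear, so I'm handing in.

```bash
python3 -c "
from rig import env; print(env.close_job())"
```

```text
the job is handed in; nothing more can be done
None
```

The job is handed in at about 36 s of the 144 s allowed: the last pictures show both bottles upright in their own trays, the soap on the dish ribs and both pegs flat side by side in the grey basket, but the hand-in returned no verdict.

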